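# Rock a stuck stake out of its holder

## Robot

A 6-joint arm with a two-finger parallel gripper is mounted at the origin on a cart in front of the work surface, level with it; the furniture and walls round the work are solid. World frame = base frame: x ahead of the robot, y to its left, z up, the work surface at z = 0. Lengths are in mm, angles in rad, forces in N, time in s.
With the tool pointing down it reaches from about 250 to 800 mm from the base axis. Payload 8.5 kg.
Tool frame: the origin (TCP) lies midway between the tips of the shut fingers; the grasp point (between the pads) lies 19 mm behind it; z points along the fingers, y is the line along which they close (so a half turn about z gives the same grasp; the last joint's range is limited). The gripper opens to 85 mm and grips with 20 to 120 N. Pads are 22 mm wide; open, the fingers measure 114 mm over their backs; the gripper's body (76 mm by 85 mm) begins 54 mm behind the grasp point. The pads swing forward as they close: fully open they stand 13 mm farther back than shut.
Start: joints at [-1.141, 0.238, -0.013, 1.319, 0, 1.571], TCP at [218.742, -477.212, 231.276] pointing down, gripper open.
Joint ranges: [-2.66, 2.66], [-1.03, 1.9], [-1.14, 1.46], [-1.82, 2.27], [-1.45, 1.34], [-3.14, 3.14]. Speed limits (rad/s): [2.22, 2.22, 2.79, 3.14, 3.14, 3.14].

## Interface

Orientations are given as a 3x3 rotation matrix whose columns are the frame's x, y, z axes.
In Python, from plant import * gives the robot as it stands.
- The arm moves only by the tool carry_out, never from a script. Its arguments are lists of equal length, an entry for each row: "travel": the shift along the world's x, y, z in units of 50 mm (1.0 is 50 mm), a list of three; "delta_rot": the turn, a rotation vector about the world's x, y, z in units of 5 degrees (1.0 is 5 degrees), a list of three. In form: {"travel": [[x, y, z], ...], "delta_rot": [[ax, ay, az], ...]}. A call has exactly 8 rows; each row shifts and turns the commanded pose from where the row before left it; what a row does not reach is not made up. A row lasts 1/10 s, in which the tool goes at most 50 mm and 8.59 degrees, less where a joint would pass 70% of its speed; a pose out of reach is approached as far as the arm can. A call is refused whole if a number of a shift passes 1 or a number of a turn 1, either way. A call with a gripper value outside its range is refused whole. "claw" is the opening, from 0 (shut) to 1 (fully open), set as the call begins (left out, the last holds). The fingers move at their own pace and stop on an object; "grip_force" is the grip in N (left out, the last holds). Time passes only in rows, so rows that do not move let the fingers close, or fill a call up. It gives the time, the measured TCP pose, the force, the opening and the grip force at its end, in the units of the state.
- get_obs(): the state, without advancing time (a new reading comes with each control period).
- read_camera(name): name is "scene" or "top"; returns the picture (420x560x3 uint8, red, green, blue); there is no depth.
- get_calibration(name): a dict with "fovy" (degrees; the focal length in pixels is half the picture's height over the tangent of half this angle, whatever the lens; pixels are square), "cx", "cy" (the principal point, pixels), "T" (4x4, takes a point from camera to world coordinates). Camera axes: x right, y down, z forward; pixel columns grow to the right and rows downward; lengths in mm; the calibration is good to about 2 mm. A picture is of the moment at which its call begins. get_calibration takes no time and is no camera call.
- sign_off(): hands the job in; it is judged then, once.
The state is a dict: "time": time; "joints": joint angles; "dq": joint speeds; "joint_efforts": joint torques, N m; "position": TCP position; "tool_rot": TCP orientation; "wrist_force": force on the tool from outside, world axes, zero at the start; "wrist_torque": the same for the moment, N m; "opening": opening from 0.0 (shut) to 1.0 (fully open); "finger_force": force on a finger pad.
Only numpy, scipy, OpenCV 4.12 (cv2) and the standard library are available. Lean on these libraries where they do the work, as an engineer would, in place of code of your own. Each camera call takes 0.05 s, during which the arm holds its last target. There are 200 camera calls.

## Task

The small anvil stake is stuck in its holder: first swing the holder's locking lever all the way round from locked to released, then grip the stake by its head and rock it side to side, towards one jaw and then the other, until both jaws are pushed back and it comes free. Lift it straight out and finish still holding it upright and still over the socket, just clear: the foot of its tang about 1 to 4 cm above the jaws, touching nothing but the gripper. Leave the lever released and the other things on the bench where they are.

Things in the scene. Friction and masses are not known exactly. Their poses are not given: they have to be found in the camera images.
- holder: Stake holder: dark steel block 110 mm long (y), 90 mm wide (x), top face at z = 40 mm, on a 104x124x8 mm footplate, fixed to the bench. Origin: centre of the underside, below the socket; z up, x from the lever towards the socket. Two steel jaws on its top, 25 mm wide (x), 24 mm long (y), at z = 40.5 to 50 mm (outer tabs 52.5), nip the stake's neck from +y and -y and reach over its collar.
- jaw_left (a joint): How far the jaw on the holder's +y side is pushed back along +y (m): 0 at the start (inner face 11.5 mm from the socket's centre), 0.006 fully back. Stiff: slides with about 8 N and stays where it is left. Leaning the stake towards this jaw pushes it back, about 4 mm for a lean of 0.12 rad.
- jaw_right (a joint): The same for the jaw on the holder's -y side; it moves along -y.
- lock_lever (a joint): Locking lever's angle (rad) about an upright pivot: 0 to 0.2 locked, its steel tongue over the stake's collar; 1.4 released (end stop). Grows clockwise seen from above: the handle, pointing to the holder's -x when locked, swings to the holder's +y. Stays where it is left; takes 1 to 2 N at the knob.
- lever_knob (a point): Centre of the top of the lever's upright round knob, 14 mm diameter, 30 mm tall, 80 mm above the bench; it stands 54 mm from the pivot. Come to it from the front: a stand with a hanging flexible shaft (part of the room, solid) rises at the bench's left edge, about x = 0.48, y = 0.48 m, and its shaft hangs a little nearer.
- lever_pivot (a point): Axis of the lever's pivot, at 36 mm on the holder's -x side of the socket.
- stake: Steel stake, about 0.4 kg, 88 mm tall, seated 8 mm above the bench, its axes along the holder's. Origin: centre of the foot of its tang; z up along the stake. From the foot up: tang 18x14 mm (x, y) to z = 18 mm, collar 20x30 mm to z = 30 mm, neck 10x22 mm to z = 50 mm, block head 30x40 mm to z = 88 mm, gripped across its 40 mm (y).
- stake_foot (a point): Centre of the foot of the stake's tang. Seated, it stands in the socket (22 mm in x, 42 mm in y, floor 8 mm above the bench), in a guide 17 mm wide in y; the stake rocks about it.
- stake_top (a point): Centre of the top of the stake's head. The stake can lean about 0.15 rad towards the holder's +y or -y. Pulled straight its collar jams under the jaws; it passes once they have been pushed back more than 7 mm together (3.5 mm each).
- wax_block: Bystander, to be left alone: a small rectangular block of carving wax, 37x53x24 mm, close to the holder; origin at the centre of the underside.
- ring_clamp: Bystander, to be left alone: a wooden ring clamp, 149x34x34 mm, lying close to the holder; origin at the centre of the underside.
- dapping_block: Bystander, to be left alone: a steel cube with dimples, 46x46x47 mm; origin at the centre of the underside.
- thread_spool: Bystander, to be left alone: a small wooden thread spool standing up behind the holder, 24 mm across, 30 mm high; origin at the centre of the underside.
- bench_block: Bystander, to be left alone: a flat square steel block on a rubber pad, 67x67x20 mm; origin at the centre of the underside.
- pliers_round: Bystander, to be left alone: pliers lying flat, 126x67x12 mm; origin at the centre of the underside.

How it is judged:
By the outcome, as a careful person would: the job done as asked, in the order asked, and still so for the second after the job is handed in, while the arm keeps its last pose, push and grip.
It also fails if it takes over 56 s, if anything falls off the work surface, if the arm or the gripper's body presses on something with over 40 N, if the wrist force passes 120 N, or if a joint passes its speed limit or range.

## Working session

There is one attempt and no reset: what is moved stays moved. The work goes in short steps, Python scripts to look and compute and a tool call to move; the robot and the scene stay as the last step left them, time stands still between calls to the robot, and variables do not carry over. Pictures are saved under pics/ and viewed, at most 10 in all, crops included, and the job is handed in when it is done.

Besides the shell and the picture viewer there is one more tool, called after ">>>" by a JSON object that holds its "fn" and its "kwargs", one argument or row to a line. carry_out: Moves the arm, as the interface text tells. Its arguments: {"type":"object","properties":{"travel":{"type":"array"},"delta_rot":{"type":"array"},"claw":{"type":"number"},"grip_force":{"type":"number"}},"required":["travel","delta_rot"]}

```bash
mkdir -p pics; cat > h.py <<'E'
from plant import *
import numpy as np, cv2
def snap(n,f):
    im=read_camera(n); cv2.imwrite('pics/'+f,cv2.cvtColor(im,cv2.COLOR_RGB2BGR)); return im
def ray(n,u,v):
    c=get_calibration(n); f=210/np.tan(np.radians(c['fovy'])/2); T=np.array(c['T'])
    d=T[:3,:3]@np.array([(u-c['cx'])/f,(v-c['cy'])/f,1]); return T[:3,3],d
def onz(n,u,v,z):
    o,d=ray(n,u,v); return o+d*(z-o[2])/d[2]
def proj(n,p):
    c=get_calibration(n); f=210/np.tan(np.radians(c['fovy'])/2); T=np.array(c['T'])
    q=T[:3,:3].T@(np.array(p)-T[:3,3]); return q[0]/q[2]*f+c['cx'],q[1]/q[2]*f+c['cy']
E
python3 - <<'E'
from h import *
a=snap('scene','s0.png');b=snap('top','t0.png')
for n in('scene','top'):
    c=get_calibration(n);print(n,c['fovy'],c['cx'],c['cy'],np.round(c['T'],3).tolist())
o=get_obs();print(o)
E
```

```text
scene 48.78012668443038 276.2980405853077 205.9408928732245 [[-0.626, -0.364, 0.69, -179.479], [-0.78, 0.268, -0.566, 618.358], [0.022, -0.892, -0.452, 580.088], [0.0, 0.0, 0.0, 1.0]]
top 46.871413467505405 278.96056053481277 200.94559429275003 [[0.011, -0.986, 0.164, 367.526], [-1.0, -0.01, 0.002, 19.024], [-0.0, -0.164, -0.986, 1198.317], [0.0, 0.0, 0.0, 1.0]]
{'time': 0.1, 'joints': array([-1.14101955e+00,  2.38698523e-01, -1.41230332e-02,  1.31924269e+00,
        1.09748514e-05,  1.57079463e+00]), 'dq': array([-4.72054789e-05, -2.87990748e-04,  2.47292392e-03,  2.62100771e-04,
        8.04941722e-04,  1.23633393e-03]), 'joint_efforts': array([-7.40243468e-05, -5.39723039e+01,  3.46996665e+01,  1.34131554e-02,
       -7.82184088e-06, -1.18341040e-05]), 'position': array([ 218.59972048, -476.91850381,  230.77188203]), 'tool_rot': array([[ 9.09058081e-01,  4.16669098e-01, -5.18323893e-04],
       [ 4.16669420e-01, -9.09057344e-01,  1.15718476e-03],
       [ 1.09769901e-05, -1.26791788e-03, -9.99999196e-01]]), 'wrist_force': array([ 0.64581661, -0.47686968, -0.27933192]), 'wrist_torque': array([-0.01794306, -0.01141588, -0.00546881]), 'finger_force': 0.0, 'opening': 0.9963425137298647}
```

View pics/s0.png

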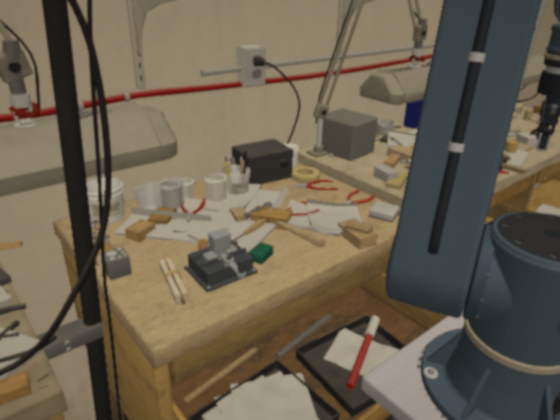

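View pics/t0.png

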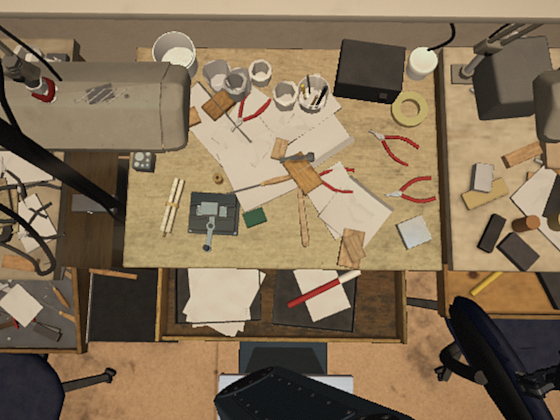

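The top view shows the holder at about (213,213) with the lever running to its handle at (207,245), the ring clamp at (173,205), the wax at (255,216) and the spool at (217,178). I'll enlarge both.

```bash
python3 - <<'E'
from h import *
t=cv2.imread('pics/t0.png')[165:265,150:280]; s=cv2.imread('pics/s0.png')[220:310,150:280]
t=cv2.resize(t,None,fx=6,fy=6,interpolation=cv2.INTER_CUBIC);s=cv2.resize(s,None,fx=6,fy=6,interpolation=cv2.INTER_CUBIC)
cv2.imwrite('pics/t0c.png',t);cv2.imwrite('pics/s0c.png',s)
for uv,z in [((213,213),88),((207,245),80)]: print(onz('top',*uv,z))
E
```

```text
[522.77757643 173.69581031  88.        ]
[449.28710966 186.179486    80.        ]
```

View pics/t0c.png

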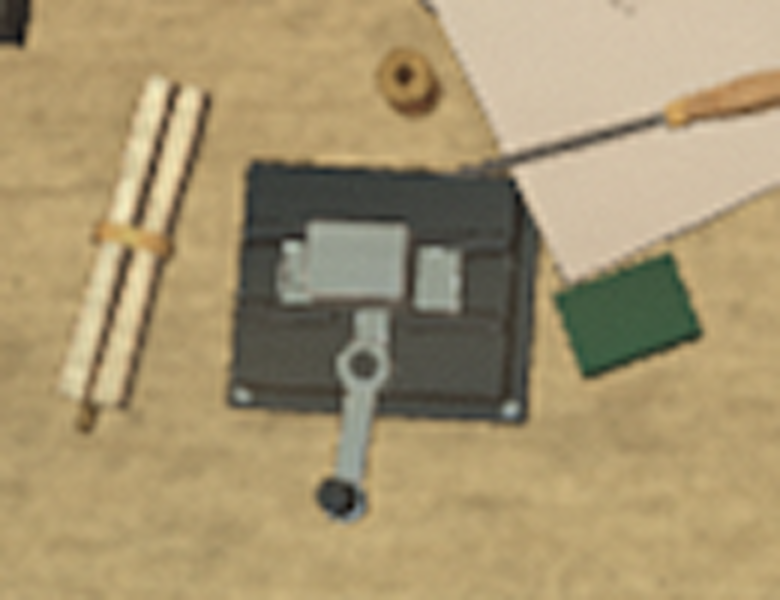

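View pics/s0c.png

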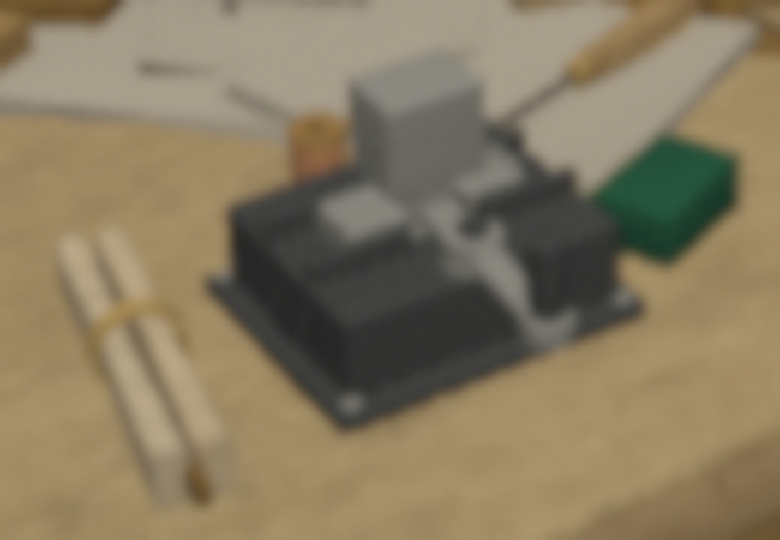

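Top crop (6x, offset 150,165): head top centred about (356,260), pivot (363,365), knob top (338,496), and footplate front corners (230,405) and (525,421).

```bash
python3 - <<'E'
from h import *
g=lambda x,y,z:onz('top',150+(x+.5)/6-.5,165+(y+.5)/6-.5,z)[:2].round(1)
for k,a in dict(head=(356,260,96),hTL=(308,222,96),hTR=(408,224,96),hBL=(305,298,96),hBR=(402,301,96),piv=(363,365,50),knob=(338,496,80),fpL=(230,405,8),fpR=(525,421,8),fpBL=(250,163,8),jL=(293,272,52.5),jR=(438,279,52.5),waxl=(557,293,24),waxb=(588,377,24),waxt=(668,255,24),clTop=(205,95,34),clbot=(130,405,34),spool=(407,78,30)).items(): print(k,g(*a))
# scene head top: crop corners
for x,y in[(350,100),(435,55),(482,88),(372,112),(415,78)]:
    print(onz('scene',150+(x+.5)/6-.5,220+(y+.5)/6-.5,96)[:2].round(1))
E
```

```text
head [533.4 182.4]
hTL [547.9 201.3]
hTR [547.6 162.9]
hBL [518.5 201.4]
hBR [517.7 164.2]
piv [498.2 185. ]
knob [444.1 188.5]
fpL [485.8 245.1]
fpR [480.5 123.8]
fpBL [587. 241.]
jL [534.8 213.7]
jR [532.6 155.9]
waxl [531.5 110.6]
waxb [497.2  97.2]
waxt [547.6  65.6]
clTop [610.3 255.7]
clbot [482.8 280.3]
spool [619.1 173.8]
[535.8 209.3]
[544.6 169.5]
[515.8 169. ]
[524.6 207.5]
[535.2 183.7]
```

The numbers agree. The holder's yaw is about -0.045 rad, the socket is at about (533.5,182.5), the pivot at (497.5,184) and the knob at (444,187), 54 mm from the pivot. I'll go above the knob.

>>> {"fn": "carry_out", "kwargs": {
  "travel": [
    [0.187,0.553,0],
    [0.187,0.553,0],
    [0.187,0.553,0],
    [0.187,0.553,0],
    [0.187,0.553,0],
    [0.187,0.553,0],
    [0.187,0.553,0],
    [0.187,0.553,0]
  ],
  "delta_rot": [
    [0,0,-0.227],
    [0,0,-0.227],
    [0,0,-0.227],
    [0,0,-0.227],
    [0,0,-0.227],
    [0,0,-0.227],
    [0,0,-0.227],
    [0,0,-0.227]
  ],
  "claw": 0.5,
  "grip_force": 30
}}

```text
time: 0.9
position: [293.6, -254.8, 231.1]
tool_rot: [[0.964, 0.267, -0.0], [0.267, -0.964, 0.0], [-0.0, -0.0, -1.0]]
wrist_force: [0.8, -0.6, 0.7]
opening: 0.503
finger_force: 0.0
```

>>> {"fn": "carry_out", "kwargs": {
  "travel": [
    [0.187,0.553,0],
    [0.187,0.553,0],
    [0.187,0.553,0],
    [0.187,0.553,0],
    [0.187,0.553,0],
    [0.187,0.553,0],
    [0.187,0.553,0],
    [0.187,0.553,0]
  ],
  "delta_rot": [
    [0,0,-0.227],
    [0,0,-0.227],
    [0,0,-0.227],
    [0,0,-0.227],
    [0,0,-0.227],
    [0,0,-0.227],
    [0,0,-0.227],
    [0,0,-0.227]
  ]
}}

```text
time: 1.7
position: [368.4, -33.6, 231.2]
tool_rot: [[0.994, 0.112, -0.0], [0.112, -0.994, 0.0], [-0.0, -0.0, -1.0]]
wrist_force: [-0.6, -0.1, -0.6]
opening: 0.497
finger_force: 0.0
```

>>> {"fn": "carry_out", "kwargs": {
  "travel": [
    [0.187,0.553,0],
    [0.187,0.553,0],
    [0.187,0.553,0],
    [0.187,0.553,0],
    [0.187,0.553,0],
    [0.187,0.553,0],
    [0.187,0.553,0],
    [0.187,0.553,0]
  ],
  "delta_rot": [
    [0,0,-0.227],
    [0,0,-0.227],
    [0,0,-0.227],
    [0,0,-0.227],
    [0,0,-0.227],
    [0,0,-0.227],
    [0,0,-0.227],
    [0,0,-0.227]
  ]
}}

```text
time: 2.5
position: [453.5, 71.2, 231.3]
tool_rot: [[0.996, 0.093, -0.01], [0.093, -0.991, 0.095], [-0.001, -0.095, -0.995]]
wrist_force: [0.4, 0.1, -0.3]
opening: 0.504
finger_force: 0.0
```

```bash
python3 - <<'E'
from h import *
o=get_obs()
for k in('joints','dq','position','tool_rot','wrist_force','joint_efforts'):print(k,np.round(o[k],3).tolist())
E
```

```text
joints [0.092, 0.125, -0.16, 1.287, 0.095, 3.14]
dq [0.057, 0.208, 0.235, 0.024, 0.157, 0.002]
position [453.468, 71.181, 231.294]
tool_rot [[0.996, 0.093, -0.01], [0.093, -0.991, 0.095], [-0.001, -0.095, -0.995]]
wrist_force [0.412, 0.082, -0.281]
joint_efforts [-0.408, -46.156, 33.323, -0.05, 0.121, -0.006]
```

Joint 6 is at its limit with this half of the grasp, so I'll turn half a turn the other way.

>>> {"fn": "carry_out", "kwargs": {
  "travel": [
    [0,0,0],
    [0,0,0],
    [0,0,0],
    [0,0,0],
    [0,0,0],
    [0,0,0],
    [0,0,0],
    [0,0,0]
  ],
  "delta_rot": [
    [0,0,1],
    [0,0,1],
    [0,0,1],
    [0,0,1],
    [0,0,1],
    [0,0,1],
    [0,0,1],
    [0,0,1]
  ]
}}

```text
time: 3.3
position: [453.0, 71.2, 231.2]
tool_rot: [[0.7, 0.711, -0.068], [0.714, -0.697, 0.066], [-0.001, -0.094, -0.996]]
wrist_force: [-1.3, -0.8, 0.7]
opening: 0.497
finger_force: 0.0
```

>>> {"fn": "carry_out", "kwargs": {
  "travel": [
    [0,0,0],
    [0,0.2,0],
    [0,0.2,0],
    [0,0.2,0],
    [0,0.2,0],
    [0,0.2,0],
    [0,0.2,0],
    [0,0.2,0]
  ],
  "delta_rot": [
    [-0.756,-0.78,0],
    [0,0,1],
    [0,0,1],
    [0,0,1],
    [0,0,1],
    [0,0,1],
    [0,0,1],
    [0,0,1]
  ]
}}

```text
time: 4.1
position: [452.9, 141.7, 231.3]
tool_rot: [[0.164, 0.987, 0.0], [0.987, -0.164, 0.0], [0.0, 0.0, -1.0]]
wrist_force: [-0.5, -0.6, 0.3]
opening: 0.498
finger_force: 0.0
```

>>> {"fn": "carry_out", "kwargs": {
  "travel": [
    [0,0.1,0],
    [0,0.1,0],
    [0,0.1,0],
    [0,0.1,0],
    [0,0.1,0],
    [0,0.1,0],
    [0,0.1,0],
    [0,0.1,0]
  ],
  "delta_rot": [
    [0,0,1],
    [0,0,1],
    [0,0,1],
    [0,0,1],
    [0,0,1],
    [0,0,1],
    [0,0,1],
    [0,0,1]
  ]
}}

```text
time: 4.9
position: [452.9, 181.5, 231.3]
tool_rot: [[-0.509, 0.861, 0.0], [0.861, 0.509, 0.001], [0.001, 0.001, -1.0]]
wrist_force: [-0.0, 0.3, -0.4]
opening: 0.497
finger_force: 0.0
```

>>> {"fn": "carry_out", "kwargs": {
  "travel": [
    [-0.02,0,-0.1],
    [-0.02,0,-0.2],
    [-0.02,0,-0.2],
    [-0.02,0,-0.2],
    [-0.02,0,-0.2],
    [-0.02,0,-0.2],
    [-0.02,0,-0.1],
    [-0.02,0,0]
  ],
  "delta_rot": [
    [0,0,1],
    [0,0,1],
    [0,0,1],
    [0,0,1],
    [0,0,1],
    [0,0,1],
    [0,0,1],
    [0,0,1]
  ]
}}

```text
time: 5.7
position: [444.4, 181.2, 170.5]
tool_rot: [[-0.943, 0.333, -0.001], [0.333, 0.943, 0.001], [0.001, 0.0, -1.0]]
wrist_force: [-0.4, 0.5, 0.8]
opening: 0.499
finger_force: 0.0
```

>>> {"fn": "carry_out", "kwargs": {
  "travel": [
    [0,0.03,-0.2],
    [0,0.03,-0.2],
    [0,0.03,-0.2],
    [0,0.03,-0.2],
    [0,0,-0.2],
    [0,0,0],
    [0,0,0],
    [0,0,0]
  ],
  "delta_rot": [
    [0,0,0.85],
    [0,0,0.85],
    [0,0,0.85],
    [0,0,0.85],
    [0,0,0],
    [0,0,0],
    [0,0,0],
    [0,0,0]
  ]
}}

```text
time: 6.5
position: [444.8, 187.2, 121.8]
tool_rot: [[-0.999, 0.047, 0.001], [0.047, 0.999, 0.001], [-0.001, 0.001, -1.0]]
wrist_force: [-0.4, -0.4, -0.0]
opening: 0.5
finger_force: 0.0
```

```bash
python3 - <<'E'
from h import *
t=snap('top','t1.png')[165:265,150:280,::-1]; s=snap('scene','s1.png')[210:310,150:280,::-1]
cv2.imwrite('pics/c1.png',np.hstack([cv2.resize(i,None,fx=3,fy=3,interpolation=cv2.INTER_CUBIC) for i in(t,s)]))
E
```

```text
(no output)
```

View pics/c1.png

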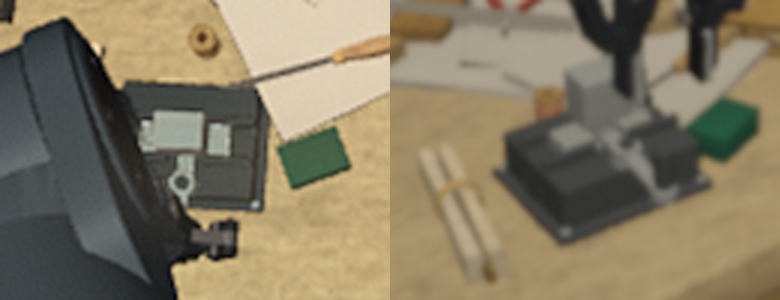

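The top view has the gripper hiding the knob, while the scene view shows both fingers over the lever end. Next I check with projections before descending.

```bash
python3 - <<'E'
from h import *
for n,p in[('knobtop',(444,187,80)),('knobbase',(444,187,50)),('pivot',(497.5,184,50)),('tcp',(444.8,187.2,121.8)),('fl',(444.8,208,125)),('fr',(444.8,166,125))]:
    u,v=proj('scene',p);a,b=proj('top',p);print(n,(round(390+(u-150)*3),round((v-210)*3)),(round((a-150)*3),round((b-165)*3)))
E
```

```text
knobtop (669, 148) (170, 247)
knobbase (669, 186) (175, 250)
pivot (628, 148) (181, 182)
tcp (667, 92) (161, 242)
fl (640, 98) (132, 241)
fr (694, 77) (189, 242)
```

The projections match the picture: lever end seen at (672,188), predicted (669,186). I'll go down and grip.

>>> {"fn": "carry_out", "kwargs": {
  "travel": [
    [-0.01,0,-0.2],
    [0,0,-0.2],
    [0,0,-0.2],
    [0,0,-0.2],
    [0,0,-0.2],
    [0,0,-0.2],
    [0,0,0],
    [0,0,0]
  ],
  "delta_rot": [
    [0,0,0],
    [0,0,0],
    [0,0,0],
    [0,0,0],
    [0,0,0],
    [0,0,0],
    [0,0,0],
    [0,0,0]
  ]
}}

```text
time: 7.4
position: [443.8, 187.1, 61.1]
tool_rot: [[-0.999, 0.046, -0.0], [0.046, 0.999, 0.001], [0.0, 0.001, -1.0]]
wrist_force: [0.3, -0.8, 0.7]
opening: 0.502
finger_force: 0.0
```

>>> {"fn": "carry_out", "kwargs": {
  "travel": [
    [0,0,0],
    [0,0,0],
    [0,0,0],
    [0,0,0],
    [0,0,0],
    [0,0,0],
    [0,0,0],
    [0,0,0]
  ],
  "delta_rot": [
    [0,0,0],
    [0,0,0],
    [0,0,0],
    [0,0,0],
    [0,0,0],
    [0,0,0],
    [0,0,0],
    [0,0,0]
  ],
  "claw": 0,
  "grip_force": 25
}}

```text
time: 8.2
position: [444.2, 187.4, 61.8]
tool_rot: [[-0.999, 0.045, 0.001], [0.045, 0.999, 0.001], [-0.001, 0.001, -1.0]]
wrist_force: [-1.6, 0.9, 5.8]
opening: 0.149
finger_force: 25.7
```

The knob is gripped: opening 12.7 mm against its 14 mm. Next, the arc increments.

```bash
python3 - <<'E'
import numpy as np
a=np.radians(np.linspace(176.4,95,17));p=53.8*np.c_[np.cos(a),np.sin(a)]
print((np.diff(p,axis=0)/50).round(3).tolist())
E
```

```text
[[0.01, 0.095], [0.019, 0.094], [0.027, 0.092], [0.035, 0.089], [0.043, 0.085], [0.05, 0.081], [0.057, 0.077], [0.064, 0.071], [0.07, 0.065], [0.075, 0.059], [0.08, 0.052], [0.084, 0.045], [0.088, 0.037], [0.091, 0.029], [0.093, 0.021], [0.095, 0.013]]
```

>>> {"fn": "carry_out", "kwargs": {
  "travel": [
    [0.01,0.095,0],
    [0.019,0.094,0],
    [0.027,0.092,0],
    [0.035,0.089,0],
    [0.043,0.085,0],
    [0.05,0.081,0],
    [0.057,0.077,0],
    [0.064,0.071,0]
  ],
  "delta_rot": [
    [0,0,0],
    [0,0,0],
    [0,0,0],
    [0,0,0],
    [0,0,0],
    [0,0,0],
    [0,0,0],
    [0,0,0]
  ]
}}

```text
time: 9.0
position: [459.1, 220.7, 61.4]
tool_rot: [[-0.999, 0.046, 0.0], [0.046, 0.999, -0.001], [-0.0, -0.001, -1.0]]
wrist_force: [-2.5, -4.7, 5.7]
opening: 0.149
finger_force: 26.2
```

>>> {"fn": "carry_out", "kwargs": {
  "travel": [
    [0.07,0.065,0],
    [0.075,0.059,0],
    [0.08,0.052,0],
    [0.084,0.045,0],
    [0.088,0.037,0],
    [0.091,0.029,0],
    [0.093,0.021,0],
    [0.095,0.013,0]
  ],
  "delta_rot": [
    [0,0,0],
    [0,0,0],
    [0,0,0],
    [0,0,0],
    [0,0,0],
    [0,0,0],
    [0,0,0],
    [0,0,0]
  ]
}}

```text
time: 9.8
position: [492.7, 237.1, 61.2]
tool_rot: [[-0.999, 0.046, -0.001], [0.046, 0.999, 0.0], [0.001, 0.0, -1.0]]
wrist_force: [-4.0, -3.3, 5.7]
opening: 0.15
finger_force: 26.3
```

>>> {"fn": "carry_out", "kwargs": {
  "travel": [
    [0.04,0,0],
    [0.04,0,0],
    [0.04,0,0],
    [0.04,0,0],
    [0,0,0],
    [0,0,0],
    [0,0,0],
    [0,0,0]
  ],
  "delta_rot": [
    [0,0,0],
    [0,0,0],
    [0,0,0],
    [0,0,0],
    [0,0,0],
    [0,0,0],
    [0,0,0],
    [0,0,0]
  ]
}}

```text
time: 10.6
position: [496.7, 237.3, 60.7]
tool_rot: [[-0.999, 0.044, -0.007], [0.044, 0.999, 0.001], [0.008, 0.001, -1.0]]
wrist_force: [-16.0, -0.6, 11.4]
opening: 0.146
finger_force: 27.2
```

The end stop is reached (-16 N, no further travel). I'll release, rise, and move above the stake.

>>> {"fn": "carry_out", "kwargs": {
  "travel": [
    [-0.05,0,0],
    [-0.05,0,0],
    [0,0,0],
    [0,0,0],
    [0,0,0],
    [0,0,0],
    [0,0,0],
    [0,0,0]
  ],
  "delta_rot": [
    [0,0,0],
    [0,0,0],
    [0,0,0],
    [0,0,0],
    [0,0,0],
    [0,0,0],
    [0,0,0],
    [0,0,0]
  ],
  "claw": 0.4
}}

```text
time: 11.4
position: [496.0, 237.4, 61.3]
tool_rot: [[-0.999, 0.046, 0.0], [0.046, 0.999, 0.001], [-0.0, 0.001, -1.0]]
wrist_force: [-0.5, -0.4, 0.3]
opening: 0.403
finger_force: 0.0
```

>>> {"fn": "carry_out", "kwargs": {
  "travel": [
    [0,0,0.3],
    [0,0,0.3],
    [0,0,0.3],
    [0,0,0.3],
    [0,0,0.3],
    [0,0,0.3],
    [0,0,0],
    [0,0,0]
  ],
  "delta_rot": [
    [0,0,0],
    [0,0,0],
    [0,0,0],
    [0,0,0],
    [0,0,0],
    [0,0,0],
    [0,0,0],
    [0,0,0]
  ]
}}

```text
time: 12.2
position: [496.0, 237.4, 151.1]
tool_rot: [[-0.999, 0.046, 0.0], [0.046, 0.999, 0.001], [-0.0, 0.001, -1.0]]
wrist_force: [-1.6, -0.7, -0.8]
opening: 0.399
finger_force: 0.0
```

>>> {"fn": "carry_out", "kwargs": {
  "travel": [
    [0,-0.4,0],
    [0,-0.4,0],
    [0,-0.4,0],
    [0,-0.4,0],
    [0,-0.4,0],
    [0,-0.4,0],
    [0,-0.4,0],
    [0,-0.4,0]
  ],
  "delta_rot": [
    [0,0,0],
    [0,0,0],
    [0,0,0],
    [0,0,0],
    [0,0,0],
    [0,0,0],
    [0,0,0],
    [0,0,0]
  ],
  "claw": 1
}}

```text
time: 13.0
position: [495.3, 76.5, 150.2]
tool_rot: [[-0.999, 0.046, -0.001], [0.046, 0.999, 0.001], [0.001, 0.001, -1.0]]
wrist_force: [0.8, 0.0, -0.3]
opening: 1.002
finger_force: 0.0
```

```bash
python3 - <<'E'
from h import *
t=snap('top','t2.png')[165:265,150:280,::-1]; s=snap('scene','s2.png')[210:310,150:280,::-1]
cv2.imwrite('pics/c2.png',np.hstack([cv2.resize(i,None,fx=3,fy=3,interpolation=cv2.INTER_CUBIC) for i in(t,s)]))
print(get_obs()['position'],get_obs()['joints'])
E
```

```text
[495.26565354  75.60102275 150.33721154] [ 1.51271347e-01  2.40301313e-01 -2.24141871e-01  1.10782250e+00
  3.37623195e-04  1.98951372e-01]
```

View pics/c2.png

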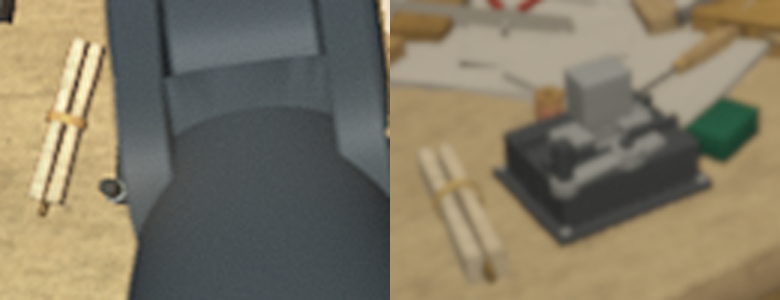

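The scene view shows the lever along the front of the block with its knob upright at the +y side (565,150); the top view shows the knob top at crop (110,187). I'll check the angle.

```bash
python3 - <<'E'
from h import *
p=onz('top',150+110.5/3-.5,165+187.5/3-.5,80)[:2];d=p-[497.5,184];print(p,np.linalg.norm(d))
print('lever', np.pi-0.045-np.arctan2(d[1],d[0]))
E
```

```text
[490.46107074 235.58227297] 52.06032472353225
lever 1.3901737756529562
```

The lever is at 1.39 rad, so it's released. Next, above the stake.

>>> {"fn": "carry_out", "kwargs": {
  "travel": [
    [0.11,0.3,0],
    [0.11,0.3,0],
    [0.11,0.3,0],
    [0.11,0.3,0],
    [0.11,0.3,0],
    [0.11,0.3,0],
    [0.11,0.3,0],
    [0,0,0]
  ],
  "delta_rot": [
    [0,0,0],
    [0,0,0],
    [0,0,0],
    [0,0,0],
    [0,0,0],
    [0,0,0],
    [0,0,0],
    [0,0,0]
  ],
  "claw": 0.75
}}

```text
time: 13.9
position: [535.3, 184.6, 151.1]
tool_rot: [[-0.999, 0.044, 0.001], [0.044, 0.999, 0.001], [-0.001, 0.001, -1.0]]
wrist_force: [0.7, 0.3, 0.0]
opening: 0.75
finger_force: 0.0
```

>>> {"fn": "carry_out", "kwargs": {
  "travel": [
    [-0.03,-0.04,-0.2],
    [0,0,-0.25],
    [0,0,-0.25],
    [0,0,-0.25],
    [0,0,-0.25],
    [0,0,-0.25],
    [0,0,-0.25],
    [0,0,0]
  ],
  "delta_rot": [
    [0,0,0],
    [0,0,0],
    [0,0,0],
    [0,0,0],
    [0,0,0],
    [0,0,0],
    [0,0,0],
    [0,0,0]
  ]
}}

```text
time: 14.7
position: [531.8, 180.0, 64.3]
tool_rot: [[-0.999, 0.046, -0.003], [0.046, 0.999, -0.0], [0.003, -0.0, -1.0]]
wrist_force: [-0.3, 0.1, 0.2]
opening: 0.748
finger_force: 0.0
```

>>> {"fn": "carry_out", "kwargs": {
  "travel": [
    [0,0,0],
    [0,0,0],
    [0,0,0],
    [0,0,0],
    [0,0,0],
    [0,0,0],
    [0,0,0],
    [0,0,0]
  ],
  "delta_rot": [
    [0,0,0],
    [0,0,0],
    [0,0,0],
    [0,0,0],
    [0,0,0],
    [0,0,0],
    [0,0,0],
    [0,0,0]
  ],
  "claw": 0,
  "grip_force": 40
}}

```text
time: 15.5
position: [533.5, 180.9, 67.0]
tool_rot: [[-0.999, 0.045, 0.002], [0.045, 0.999, 0.002], [-0.001, 0.002, -1.0]]
wrist_force: [1.5, 5.7, 5.7]
opening: 0.463
finger_force: 42.0
```

The stake is held across 39.4 mm, so the grip is good. I'll rock towards the +y jaw, about 8° around the foot.

>>> {"fn": "carry_out", "kwargs": {
  "travel": [
    [0.001,0.0275,0],
    [0.001,0.0275,-0.001],
    [0.001,0.0275,-0.001],
    [0.001,0.0275,-0.002],
    [0.001,0.0275,-0.003],
    [0.001,0.0275,-0.003],
    [0,0,0],
    [0,0,0]
  ],
  "delta_rot": [
    [-0.267,0.012,0],
    [-0.267,0.012,0],
    [-0.267,0.012,0],
    [-0.267,0.012,0],
    [-0.267,0.012,0],
    [-0.267,0.012,0],
    [0,0,0],
    [0,0,0]
  ],
  "grip_force": 70
}}

```text
time: 16.3
position: [533.9, 187.9, 67.1]
tool_rot: [[-0.999, 0.046, -0.004], [0.046, 0.989, -0.141], [-0.002, -0.141, -0.99]]
wrist_force: [0.3, -0.4, 12.9]
opening: 0.455
finger_force: 71.3
```

>>> {"fn": "carry_out", "kwargs": {
  "travel": [
    [-0.002,-0.041,0.006],
    [-0.002,-0.041,0.003],
    [-0.002,-0.041,0.001],
    [-0.002,-0.041,0],
    [-0.002,-0.041,0],
    [-0.002,-0.041,-0.001],
    [-0.002,-0.041,-0.003],
    [-0.002,-0.041,-0.006]
  ],
  "delta_rot": [
    [0.4,-0.018,0],
    [0.4,-0.018,0],
    [0.4,-0.018,0],
    [0.4,-0.018,0],
    [0.4,-0.018,0],
    [0.4,-0.018,0],
    [0.4,-0.018,0],
    [0.4,-0.018,0]
  ]
}}

```text
time: 17.1
position: [533.2, 172.5, 67.0]
tool_rot: [[-0.999, 0.045, 0.008], [0.046, 0.989, 0.142], [-0.002, 0.142, -0.99]]
wrist_force: [-0.7, 3.4, 12.6]
opening: 0.452
finger_force: 71.3
```

>>> {"fn": "carry_out", "kwargs": {
  "travel": [
    [0,0,0],
    [0,0,0],
    [0,0,0],
    [0,0,0],
    [0,0,0],
    [0,0,0],
    [0,0,0],
    [0,0,0]
  ],
  "delta_rot": [
    [0,0,0],
    [0,0,0],
    [0,0,0],
    [0,0,0],
    [0,0,0],
    [0,0,0],
    [0,0,0],
    [0,0,0]
  ]
}}

```text
time: 17.9
position: [533.1, 172.5, 66.9]
tool_rot: [[-0.999, 0.045, 0.008], [0.046, 0.989, 0.141], [-0.002, 0.141, -0.99]]
wrist_force: [-0.2, 3.0, 11.4]
opening: 0.461
finger_force: 71.3
```

>>> {"fn": "carry_out", "kwargs": {
  "travel": [
    [0.001,0.041,0.006],
    [0.001,0.041,0.003],
    [0.001,0.041,0.001],
    [0.001,0.041,0],
    [0,0,0],
    [0,0,0],
    [0,0,0],
    [0,0,0]
  ],
  "delta_rot": [
    [-0.4,0.018,0],
    [-0.4,0.018,0],
    [-0.4,0.018,0],
    [-0.4,0.018,0],
    [0,0,0],
    [0,0,0],
    [0,0,0],
    [0,0,0]
  ]
}}

```text
time: 18.7
position: [533.4, 180.6, 67.0]
tool_rot: [[-0.999, 0.046, 0.002], [0.046, 0.999, 0.001], [-0.002, 0.001, -1.0]]
wrist_force: [0.5, 3.2, 6.5]
opening: 0.458
finger_force: 70.9
```

>>> {"fn": "carry_out", "kwargs": {
  "travel": [
    [0,0,0.03],
    [0,0,0.03],
    [0,0,0.03],
    [0,0,0.03],
    [0,0,0],
    [0,0,0],
    [0,0,0],
    [0,0,0]
  ],
  "delta_rot": [
    [0,0,0],
    [0,0,0],
    [0,0,0],
    [0,0,0],
    [0,0,0],
    [0,0,0],
    [0,0,0],
    [0,0,0]
  ]
}}

```text
time: 19.5
position: [532.4, 180.4, 72.2]
tool_rot: [[-0.999, 0.046, -0.0], [0.046, 0.999, 0.001], [0.0, 0.001, -1.0]]
wrist_force: [0.1, -0.4, -4.3]
opening: 0.454
finger_force: 71.1
```

It's free: only its weight (-4 N) after 5 mm. I'll keep lifting.

>>> {"fn": "carry_out", "kwargs": {
  "travel": [
    [0,0,0.05],
    [0,0,0.05],
    [0,0,0.05],
    [0,0,0.05],
    [0,0,0.05],
    [0,0,0.05],
    [0,0,0.05],
    [0,0,0.05]
  ],
  "delta_rot": [
    [0,0,0],
    [0,0,0],
    [0,0,0],
    [0,0,0],
    [0,0,0],
    [0,0,0],
    [0,0,0],
    [0,0,0]
  ]
}}

```text
time: 20.3
position: [532.7, 180.5, 92.6]
tool_rot: [[-0.999, 0.046, 0.0], [0.046, 0.999, 0.001], [-0.0, 0.001, -1.0]]
wrist_force: [0.2, -0.1, -3.8]
opening: 0.456
finger_force: 71.1
```

>>> {"fn": "carry_out", "kwargs": {
  "travel": [
    [0,0,0.1],
    [0,0,0.1],
    [0,0,0.1],
    [0,0,0.1],
    [0,0,0.1],
    [0,0,0.1],
    [0,0,0.1],
    [0,0,0.1]
  ],
  "delta_rot": [
    [0,0,0],
    [0,0,0],
    [0,0,0],
    [0,0,0],
    [0,0,0],
    [0,0,0],
    [0,0,0],
    [0,0,0]
  ]
}}

```text
time: 21.1
position: [532.7, 180.4, 132.8]
tool_rot: [[-0.999, 0.046, 0.0], [0.046, 0.999, 0.001], [-0.0, 0.001, -1.0]]
wrist_force: [0.0, 0.2, -4.3]
opening: 0.454
finger_force: 71.1
```

>>> {"fn": "carry_out", "kwargs": {
  "travel": [
    [0,0,0.02],
    [0,0,0.02],
    [0,0,0],
    [0,0,0],
    [0,0,0],
    [0,0,0],
    [0,0,0],
    [0,0,0]
  ],
  "delta_rot": [
    [0,0,0],
    [0,0,0],
    [0,0,0],
    [0,0,0],
    [0,0,0],
    [0,0,0],
    [0,0,0],
    [0,0,0]
  ]
}}

```text
time: 21.9
position: [532.6, 180.4, 134.3]
tool_rot: [[-0.999, 0.046, 0.0], [0.046, 0.999, 0.001], [-0.0, 0.001, -1.0]]
wrist_force: [-0.7, -0.2, -4.0]
opening: 0.46
finger_force: 71.2
```

```bash
python3 - <<'E'
from h import *
t=snap('top','t3.png')[165:265,150:280,::-1]; s=snap('scene','s3.png')[190:290,150:280,::-1]
cv2.imwrite('pics/c3.png',np.hstack([cv2.resize(i,None,fx=3,fy=3,interpolation=cv2.INTER_CUBIC) for i in(t,s)]))
o=get_obs();print(o['position'],o['wrist_force'],o['wrist_torque'])
for n,p in dict(foot=(533,181.5,75),tabL=(535,214,52.5),tabR=(532,156,52.5),bot=(533,181.5,50)).items():
    u,v=proj('scene',p);print(n,round(390+(u-150)*3),round((v-190)*3))
E
```

```text
[532.67130559 180.43749334 134.34310375] [ 0.28391727  0.47207623 -3.20679692] [ 0.0355278   0.00972991 -0.01343575]
foot 602 154
tabL 561 196
tabR 634 171
bot 603 185
```

View pics/c3.png

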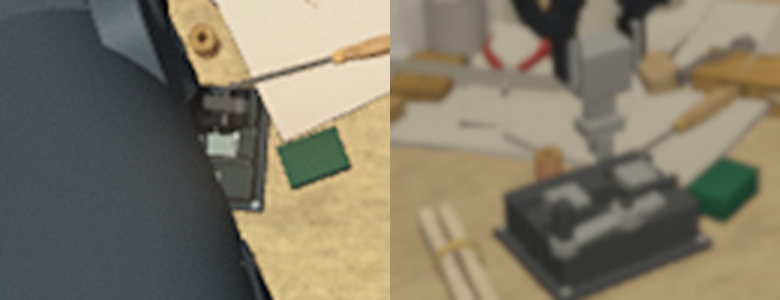

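The scene view shows the stake held upright with its foot at (602,156), where a foot at z = 75 mm projects (602,154). That is about 2.5 cm above the jaws. The lever is still released, and the spool, wax block and ring clamp haven't moved.

```bash
python3 -c "
from plant import *
print(sign_off())"
```

```text
the job is handed in; nothing more can be done
None
```

I swung the lever to its end stop, rocked the stake free and handed the job in at about 22 s, with the stake held upright about 2.5 cm above the jaws; no verdict came back.

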